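# Seat the portable drive in its dock and pin it down

## Task

Without lifting it, push the portable drive along the dock's deck until it drops into the shaped pocket, and see that it lies flat and square on the pocket floor. Then take the orange-headed pin from its stand and put it all the way down through the hole beside the pocket, so that its broad head covers the edge of the drive. Leave the other things on the desk alone.

Things in the scene. Friction and masses are not known exactly. Their poses are not given: they have to be found in the camera images.
- dock: Dark steel dock plate fixed to the desk, 340x160 mm, deck top at z = 22.5; origin: centre of its underside, x along its length towards the pocket, z up. Black fences 12 high on the deck guide the drive: parallel at y = +-42 from x = 0 to 38, flaring to y = +-73 at x = -110; open from there to the plate end x = -170. End stop 14 high, 110 wide, at x = 157 to 170.
- pocket (a point): Centre of the pocket floor, 8 mm above the desk; axes as the dock's. The pocket is 115 mm along x (dock x = 40 to 155), 83 mm along y, 14.5 mm deep, closed on all four sides.
- pin_hole (a point): Centre of the mouth, at deck level, of the 12 mm round hole that goes 22.5 mm down through the dock to the desk; at dock x = +97.5, y = -52.5 mm, 11 mm outside the pocket's side edge; axes as the dock's
- drive: Silver and black portable drive, a flat slab 112 mm along x, 80 along y, 14 high, about 0.2 kg; origin: centre of its underside. It starts flat on the open end of the deck, its x roughly along the dock's, and may jut up to 20 mm past the plate's end. In the pocket its top is level with the deck.
- pin: Retaining pin, upright, 51 mm in all: steel shaft 9 mm thick, 19 long with tapered tip, then a round orange head plate 34 across, 4 thick, then an orange grip knob 16 across, 28 high. Origin at the tip of the shaft, z up to the knob. It starts in the stand, head plate on the stand's top.
- pin_stand: Black block 56 x 56 x 24 mm fixed to the desk, with a 12 mm hole down its middle; origin at the centre of its underside
- mug: White mug with flowers, 94 mm high, bystander; origin in its underside
- tape_roll: Roll of brown tape 90 mm across, 48 mm high, bystander; origin at the centre of its underside
- remote: Black remote control 173 x 45 x 19 mm, bystander; origin at the centre of its underside
- eraser: Eraser in a blue sleeve 23 x 52 x 12 mm, bystander; origin at the centre of its underside
There are look-alikes about, which are no part of the job. Of the things like the pin, leave any that is pink; of the rest the smaller one is meant.

How it is judged:
On the way, in this order (a step that is already met when the one before it is completed fails the run):
1. the drive lies flat and square in the pocket, the pin not yet in the hole (x of drive in the frame of pocket between -0.004 and 0.004 m and y of drive in the frame of pocket between -0.004 and 0.004 m and z of drive in the frame of pocket below 0.003 m and angle between the z axis of drive and the z axis of pocket, either way round below 0.03 rad and angle between the x axis of drive and the x axis of pocket, either way round below 0.06 rad and horizontal distance between pin and pin_hole above 0.03 m), for 0.2 s.
2. the pin is fully down in the hole (horizontal distance between pin and pin_hole below 0.004 m and z of pin in the frame of pin_hole below -0.0155 m and angle between pin's own z axis and vertical below 0.06 rad and x of drive in the frame of pocket between -0.004 and 0.004 m and y of drive in the frame of pocket between -0.004 and 0.004 m and z of drive in the frame of pocket below 0.003 m and angle between the z axis of drive and the z axis of pocket, either way round below 0.03 rad and angle between the x axis of drive and the x axis of pocket, either way round below 0.06 rad), for 0.2 s.
At the end, for the whole second after the job is handed in: Drive in the pocket: centre within 4 mm of the pocket's along and across, underside under 3 mm above the floor, flat to 0.03 rad, square to 0.06 rad. Pin upright to 0.06 rad, within 4 mm of the hole's centre, its tip over 15.5 mm below the deck. Both at rest (all of step 2 and linear speed of each of drive, pin below 0.02 m/s); the robot touches nothing.
It fails at once if the drive is lifted more than about 2 cm off the deck (height (world z) of drive above 0.045 m).
It fails at once if the mug, tape roll, remote or eraser is moved more than 3 cm (distance of any of mug, tape_roll, remote, eraser from where it was at the start of the episode above 0.03 m).
It also fails if it takes over 67 s, if anything falls off the work surface, if the arm or the gripper's body presses on something with over 40 N, if the wrist force passes 120 N, or if a joint passes its speed limit or range.

## Robot

A 6-joint arm with a two-finger parallel gripper is mounted at the origin on a cart in front of the work surface, level with it; the furniture and walls round the work are solid. World frame = base frame: x ahead of the robot, y to its left, z up, the work surface at z = 0. Lengths are in m, angles in rad, forces in N, time in s.
With the tool pointing down it reaches from about 0.375 to 0.975 m from the base axis. Payload 3.8 kg.
Tool frame: the origin (TCP) lies between the finger pads; the fingertips stand 8 mm ahead of it and the grasp point (between the pads) lies 11 mm behind it (tcp_to_tips is the distance from the TCP to the fingertips, in m); z points along the fingers, y is the line along which they close (so a half turn about z gives the same grasp; the last joint's range is limited). The gripper opens to 85 mm and grips with 20 to 120 N. Pads are 22 mm wide; open, the fingers measure 114 mm over their backs; the gripper's body (76 mm by 85 mm) begins 54 mm behind the grasp point. The pads swing forward as they close: fully open they stand 13 mm farther back than shut.
Start: joints at [-1.225, 0.264, 1.604, -0, 1.274, -0.037], TCP at [0.252, -0.626, 0.239] pointing down, gripper open.
Joint ranges: [-2.63, 2.63], [-0.94, 2.18], [0.31, 2.57], [-1.31, 4.45], [0, 2.66], [-2.55, 2.55]. Speed limits (rad/s): [2.57, 2.57, 3.14, 3.14, 3.14, 3.14].

## Interface

Orientations are given as a rotation vector (axis times angle).
In Python, from workcell import * gives the robot as it stands.
- The arm moves only by the tool move_arm, never from a script. Its argument "series" is one flat list of numbers, 7 for each row, row after row: the finger opening in cm, from 0 to 8.54, then the shift along the tool's x, y, z in cm, then the turn, a rotation vector about the tool's x, y, z in degrees. A call has 1 to 5 rows; each row shifts and turns the commanded pose from where the row before left it, along the tool's axes as they then stand; what a row does not reach is not made up. A row lasts 1/8 s, in which the tool goes at most 62.5 mm and 10.7 degrees, less where a joint would pass 70% of its speed; a pose out of reach is approached as far as the arm can. A call is refused whole if a number of a shift passes 6.25 or a number of a turn 10.7, either way. A call with a gripper value outside its range is refused whole. The fingers move at their own pace and stop on an object; "grip_force" is the grip in N (left out, the last holds). Time passes only in rows, so rows that do not move let the fingers close. It gives the time, the measured TCP pose, the force, the opening and the grip force at its end, in the units of the state.
- read_state(): the state, without advancing time (a new reading comes with each control period).
- read_camera(name): name is "scene" or "top"; returns the picture (384x512x3 uint8, red, green, blue); there is no depth.
- calibration(name): a dict with "camera_matrix" (3x3 intrinsics, pixels), "rvec" (rotation vector, rad) and "tvec" (3), from world to camera coordinates, as OpenCV has them. Camera axes: x right, y down, z forward; pixel columns grow to the right and rows downward; lengths in m; the calibration is good to about 2 mm. A picture is of the moment at which its call begins. calibration takes no time and is no camera call.
- finish_job(): hands the job in; it is judged then, once.
The state is a dict: "time": time; "q": joint angles; "joint_vel": joint speeds; "joint_torque": joint torques, N m; "tool_pos": TCP position; "tcp_rot": TCP orientation; "wrist_force": force on the tool from outside, world axes, zero at the start; "torque": the same for the moment, N m; "width": opening from 0.0 (shut) to 1.0 (fully open); "grip_force": force on a finger pad.
Only numpy, scipy, OpenCV 4.12 (cv2) and the standard library are available. Lean on these libraries where they do the work, as an engineer would, in place of code of your own. Each camera call takes 0.05 s, during which the arm holds its last target. There are 200 camera calls.

## Working session

There is one attempt and no reset: what is moved stays moved. The work goes in short steps, Python scripts to look and compute and a tool call to move; the robot and the scene stay as the last step left them, time stands still between calls to the robot, and variables do not carry over. Pictures are saved under pics/ and viewed, at most 10 in all, crops included, and the job is handed in when it is done.

Besides the shell and the picture viewer there is one more tool, called after "Request:" by a JSON object that holds its "fn" and its "kwargs", one argument or row to a line. move_arm: Moves the arm, as the interface text tells. Its arguments: {"type":"object","properties":{"series":{"type":"array"},"grip_force":{"type":"number"}},"required":["series"]}

```bash
mkdir -p pics
python3 - <<'E'
from workcell import *
import cv2,numpy as np
for n in("top","scene"):
    im=read_camera(n);cv2.imwrite(f"pics/{n}0.png",cv2.cvtColor(im,cv2.COLOR_RGB2BGR))
    c=calibration(n);R=cv2.Rodrigues(np.array(c["rvec"],float))[0];print(n,c["camera_matrix"],(-R.T@np.array(c["tvec"]).ravel()).round(3),R.round(2).tolist())
s=read_state();print(s)
E
```

```text
top [[405.87062778   0.         256.99032666]
 [  0.         405.87062778 191.63534652]
 [  0.           0.           1.        ]] [ 0.396 -0.03   1.242] [[0.0, -1.0, -0.0], [-1.0, -0.0, -0.09], [0.09, 0.0, -1.0]]
scene [[442.4463902    0.         260.05761084]
 [  0.         442.4463902  186.07833311]
 [  0.           0.           1.        ]] [-0.359  0.59   0.638] [[-0.6, -0.8, -0.02], [-0.38, 0.3, -0.87], [0.7, -0.52, -0.49]]
{'time': 0.1, 'q': array([-1.22492895e+00,  2.64698238e-01,  1.60526952e+00, -2.16610844e-06,
        1.27370153e+00, -3.68895886e-02]), 'joint_vel': array([ 0.00181325, -0.00076275, -0.00432519,  0.0006689 ,  0.0007008 ,
        0.00043632]), 'joint_torque': array([ 8.70177155e-04, -5.16707182e+01, -3.68589127e+01,  2.18303421e-05,
        6.34548749e-03, -2.22936166e-05]), 'tool_pos': array([ 0.25187888, -0.62553316,  0.23805542]), 'tcp_rot': array([-3.08222212e+00, -5.97180580e-01,  5.04821071e-04]), 'wrist_force': array([ 0.46536129, -0.01489292,  0.05671574]), 'torque': array([0.01049423, 0.00286792, 0.02238022]), 'grip_force': 0.0, 'width': 0.9989060498173121}
```

View pics/top0.png

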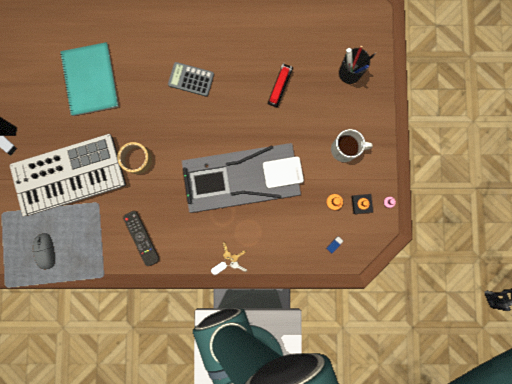

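View pics/scene0.png

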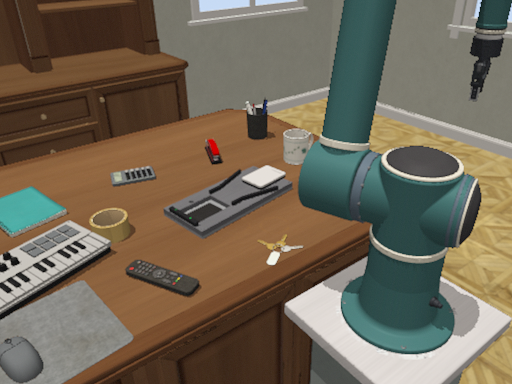

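The top view shows the dock at cols 182–302, rows 143–212 with its pocket on the left. The white drive is at about (283,172), with orange pins at (335,202) and (363,204, on the black stand) and a pink one at (390,202). In the scene view the arm hides the pins. I'll enlarge the top view for detail.

Run:
```python
import cv2,numpy as np
im=cv2.imread("pics/top0.png")
a=cv2.resize(im[138:218,172:312],None,fx=5.5,fy=5.5,interpolation=cv2.INTER_CUBIC)
b=cv2.resize(im[185:215,310:410],None,fx=5,fy=5,interpolation=cv2.INTER_CUBIC)
o=np.zeros((600,772,3),np.uint8);o[:a.shape[0],:a.shape[1]]=a[:, :772];o[445:595,:500]=b
cv2.imwrite("pics/crop0.png",o)
```

```text
(no output)
```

View pics/crop0.png

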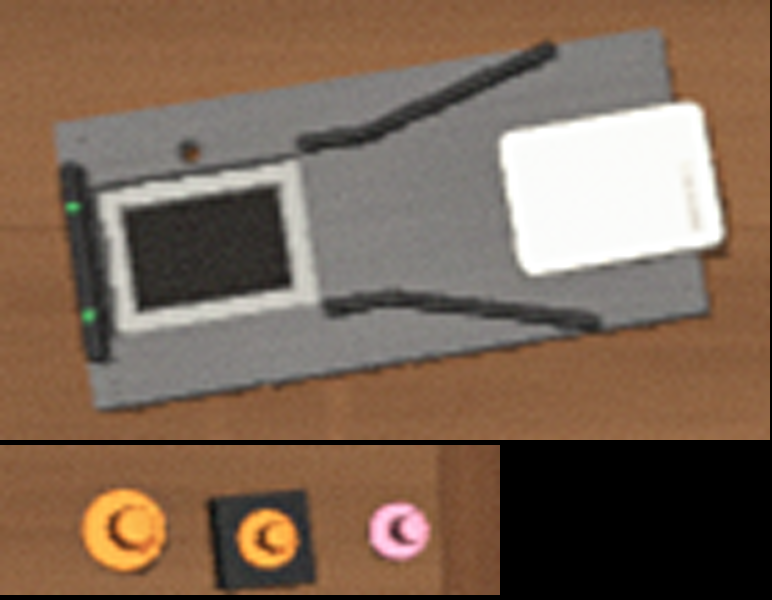

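The crop shows the dock corners at about (57,122), (660,30), (708,315) and (97,410), and the pin hole at (189,152). The drive is the white slab at the right end. The smaller orange pin sits in the stand at (268,538). Next I'll measure these.

```bash
cat > h.py <<'E'
from workcell import *
import cv2,numpy as np
def ray(n,uv,z):
    c=calibration(n);K=np.array(c["camera_matrix"]);R=cv2.Rodrigues(np.array(c["rvec"],float))[0];t=np.array(c["tvec"],float).ravel()
    d=np.c_[cv2.undistortPoints(np.array(uv,float).reshape(-1,1,2),K,None)[:,0],np.ones(len(np.reshape(uv,(-1,2))))]@R
    C=-R.T@t; return C+d*((z-C[2])/d[:,2])[:,None]
def big(m,near=None):
    cs=cv2.findContours(m.astype(np.uint8),cv2.RETR_EXTERNAL,cv2.CHAIN_APPROX_NONE)[0]
    return max(cs,key=cv2.contourArea)
def tool():
    s=read_state();R=cv2.Rodrigues(s["tcp_rot"])[0];return s["tool_pos"],R
E
cat > meas.py <<'E'
from h import *
im=cv2.imread("pics/top0.png").astype(int);S=8
def up(x0,x1,y0,y1): return cv2.resize(im[y0:y1,x0:x1].astype(np.uint8),None,fx=S,fy=S,interpolation=cv2.INTER_CUBIC).astype(int)
def px(p,x0,y0): return (np.asarray(p,float).reshape(-1,2)+.5)/S-.5+[x0,y0]
def rect(m,x0,y0,z):
    c=big(m); w=ray("top",px(c[:,0],x0,y0),z)[:,:2]
    r=cv2.minAreaRect((w*1000).astype(np.float32)); return r
# dock: grey (low saturation), deck level
a=up(172,312,138,218);sat=a.max(2)-a.min(2)
m=cv2.morphologyEx((sat<28).astype(np.uint8),cv2.MORPH_OPEN,np.ones((25,25)))
print("dock",rect(m,172,138,.0225))
w=a.min(2)>190
wd=w.copy();wd[:, :460]=0
print("drive",rect(cv2.morphologyEx(wd.astype(np.uint8),cv2.MORPH_OPEN,np.ones((9,9))),172,138,.0365))
# pocket outer (light floor rim)
wp=(a.min(2)>140);wp[:,500:]=0
print("pocketrim floor",rect(wp,172,138,.008))
# hole: locally dark
h=a[140:195,235:320];g=h.sum(2); bw=g<g.max()*0.72
c=[c for c in cv2.findContours(bw.astype(np.uint8),0,1)[0]]
for k in c:
    M=cv2.moments(k)
    if M["m00"]>100:
        p=px([235+M["m10"]/M["m00"],140+M["m01"]/M["m00"]],172,138);print("hole",M["m00"],p,ray("top",p,.0225)[0])
# pins
b=up(310,410,185,215)
o=(b[:,:,2]>180)&(b[:,:,2]-b[:,:,0]>70)
for k in cv2.findContours(o.astype(np.uint8),0,1)[0]:
    if cv2.contourArea(k)>500:
        (cx,cy),r=cv2.minEnclosingCircle(k);p=px([cx,cy],310,185);print("pin",p,r/S,ray("top",p,.028)[0])
d=(b.max(2)<75);d=cv2.morphologyEx(d.astype(np.uint8),cv2.MORPH_CLOSE,np.ones((121,121)))
print("stand",rect(d,310,185,.024))
E
python3 meas.py
```

```text
dock ((546.763671875, 14.59857177734375), (162.47427368164062, 357.3418273925781), 9.22549819946289)
drive ((561.0896606445312, -103.452880859375), (79.79955291748047, 112.276611328125), 9.701199531555176)
pocketrim floor ((531.2467041015625, 117.57106018066406), (83.1794204711914, 115.5519790649414), 8.887747764587402)
pin [[363.00284576 203.43317795]] 5.911139488220215 [ 0.46662025 -0.34445746  0.028     ]
pin [[334.34425545 201.35603523]] 8.499547004699707 [ 0.47278644 -0.2588071   0.028     ]
stand ((463.252685546875, -341.7191467285156), (62.40406799316406, 60.6034049987793), 3.452092409133911)
```

Request:
{"fn": "move_arm", "kwargs": {
  "series": [4,0,0,0,0,0,-10,4,0,0,0,0,0,-10,4,0,0,0,0,0,-10,4,0,0,0,0,0,-10,4,0,0,0,0,0,-10]
}}

```text
time: 0.72
tool_pos: [0.252, -0.6257, 0.2385]
tcp_rot: [-2.536, -1.852, -0.001]
wrist_force: [0.7, -0.4, -0.8]
width: 0.468
grip_force: 0.0
```

Request:
{"fn": "move_arm", "kwargs": {
  "series": [4,0,0,0,0,0,-10,4,0,0,0,0,0,-10,4,0,0,0,0,0,-7,4,0,0,0,0,0,0]
}}

```text
time: 1.23
tool_pos: [0.252, -0.6258, 0.2386]
tcp_rot: [-2.043, -2.386, -0.001]
wrist_force: [-1.0, -1.0, 0.6]
width: 0.465
grip_force: 0.0
```

```bash
cat > go.py <<'E'
from h import *
import sys
# target xyz in m -> remaining shift in tool cm
T=np.array([float(a) for a in sys.argv[1:4]]);p,R=tool();s=read_state()
print("t",round(s["time"],2),"tcp",p.round(4),"toolx deg",np.degrees(np.arctan2(R[1,0],R[0,0])).round(2),"tilt",R[2].round(3))
print("shift cm",(R.T@(T-p)*100).round(2),"F",np.round(s["wrist_force"],1),"w",round(s["width"],3),"g",s["grip_force"])
E
python3 go.py 0.5734 -0.182 0.15
```

```text
t 1.23 tcp [ 0.252  -0.6258  0.2386] toolx deg 98.85 tilt [ 0.001 -0.    -1.   ]
shift cm [38.89 38.59  8.89] F [-1.  -1.   0.6] w 0.465 g 0.0
```

Request:
{"fn": "move_arm", "kwargs": {
  "series": [4,3.9,3.86,0,0,0,0,4,3.9,3.86,0,0,0,0,4,3.9,3.86,0,0,0,0,4,3.9,3.86,0,0,0,0,4,3.9,3.86,0,0,0,0]
}}

```text
time: 1.85
tool_pos: [0.4132, -0.4019, 0.2392]
tcp_rot: [-2.045, -2.385, -0.0]
wrist_force: [0.6, -0.6, -0.2]
width: 0.465
grip_force: 0.0
```

Request:
{"fn": "move_arm", "kwargs": {
  "series": [4,3.9,3.86,0,0,0,0,4,3.9,3.86,0,0,0,0,4,3.9,3.86,0,0,0,0,4,3.9,3.86,0,0,0,0,4,3.9,3.86,0,0,0,0]
}}

```text
time: 2.48
tool_pos: [0.5736, -0.1793, 0.2392]
tcp_rot: [2.045, 2.385, -0.0]
wrist_force: [1.1, -0.6, -0.1]
width: 0.47
grip_force: 0.0
```

Request:
{"fn": "move_arm", "kwargs": {
  "series": [4,0,0,4,0,0,0,4,0,0,4,0,0,0,4,0,0,4,0,0,0,4,0,0,0,0,0,0,4,0,0,0,0,0,0]
}}

```text
time: 3.1
tool_pos: [0.5737, -0.1813, 0.1206]
tcp_rot: [2.042, 2.385, 0.001]
wrist_force: [0.8, 0.3, 0.6]
width: 0.468
grip_force: 0.0
```

```bash
python3 go.py 0.5734 -0.182 0.032; python3 -c "
from h import *
cv2.imwrite('pics/scene1.png',read_camera('scene')[:,:,::-1]);cv2.imwrite('pics/top1.png',read_camera('top')[:,:,::-1])
a=cv2.imread('pics/scene1.png')[130:250,140:340];b=cv2.imread('pics/top1.png')[120:240,170:370]
cv2.imwrite('pics/c1.png',np.vstack([cv2.resize(x,None,fx=2.5,fy=2.5,interpolation=2) for x in (a,b)]))"
```

```text
t 3.1 tcp [ 0.5737 -0.1813  0.1206] toolx deg 98.87 tilt [-0.001  0.001 -1.   ]
shift cm [-0.06 -0.05  8.86] F [0.8 0.3 0.6] w 0.468 g 0.0
```

View pics/c1.png

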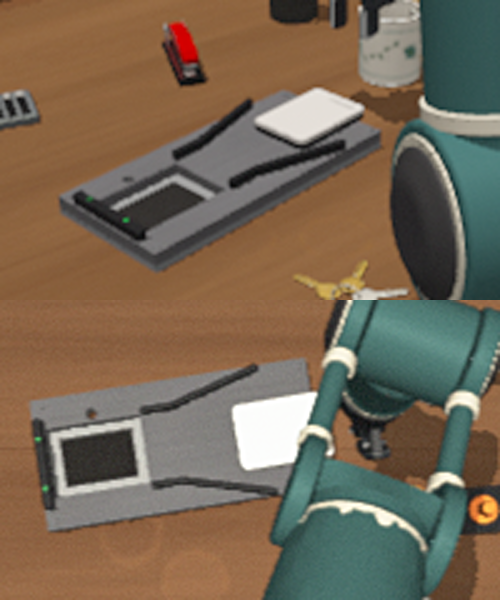

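The fingers stand in the free space behind the drive (top crop about (370,440)). The mug is clear. I'll descend.

Request:
{"fn": "move_arm", "kwargs": {
  "series": [4,-0.1,0,4,0,0,0,4,0,0,3.5,0,0,0,4,0,0,1.3,0,0,0,4,0,0,0,0,0,0,4,0,0,0,0,0,0]
}}

```text
time: 3.82
tool_pos: [0.5747, -0.1825, 0.0333]
tcp_rot: [2.04, 2.385, 0.002]
wrist_force: [1.1, -0.4, -0.5]
width: 0.469
grip_force: 0.0
```

Request:
{"fn": "move_arm", "kwargs": {
  "series": [4,0.5,0,0,0,0,0,4,0.5,0,0,0,0,0,4,0.5,0,0,0,0,0,4,0.5,0,0,0,0,0,4,0,0,0,0,0,0]
}}

```text
time: 4.45
tool_pos: [0.5698, -0.1616, 0.0313]
tcp_rot: [-2.041, -2.388, -0.0]
wrist_force: [0.1, -0.1, -0.3]
width: 0.469
grip_force: 0.0
```

```bash
python3 go.py 0.5734 -0.182 0.032; python3 -c "
import workcell;print([n for n in dir(workcell) if n[0]!='_'], getattr(workcell,'tcp_to_tips',None))"
```

```text
t 4.45 tcp [ 0.5698 -0.1616  0.0313] toolx deg 98.95 tilt [ 0. -0. -1.]
shift cm [-2.08  0.03 -0.07] F [ 0.1 -0.1 -0.3] w 0.469 g 0.0024361728719668463
['MotionError', 'calibration', 'finish_job', 'read_camera', 'read_state', 'tcp_to_tips'] 0.008
```

Request:
{"fn": "move_arm", "kwargs": {
  "series": [4,1,0.03,0,0,0,0,4,1,0.03,0,0,0,0,4,1,0.03,0,0,0,0,4,1,0.03,0,0,0,0,4,1,0.03,0,0,0,0]
}}

```text
time: 5.08
tool_pos: [0.5635, -0.1117, 0.0312]
tcp_rot: [-2.041, -2.388, 0.0]
wrist_force: [0.1, -1.3, 0.3]
width: 0.47
grip_force: 0.7
```

Request:
{"fn": "move_arm", "kwargs": {
  "series": [4,1,0.03,0,0,0,0,4,1,0.03,0,0,0,0,4,1,0.03,0,0,0,0,4,1,0.03,0,0,0,0,4,1,0.03,0,0,0,0]
}}

```text
time: 5.7
tool_pos: [0.5577, -0.0624, 0.0316]
tcp_rot: [2.041, 2.387, 0.001]
wrist_force: [1.0, -2.7, 3.2]
width: 0.47
grip_force: 1.6
```

```bash
python3 go.py 0.5416 0.0514 0.032; python3 -c "
from h import *
cv2.imwrite('pics/scene2.png',read_camera('scene')[:,:,::-1]);cv2.imwrite('pics/top2.png',read_camera('top')[:,:,::-1])
a=cv2.imread('pics/scene2.png')[130:250,140:340];b=cv2.imread('pics/top2.png')[120:240,170:370]
cv2.imwrite('pics/c2.png',np.vstack([cv2.resize(x,None,fx=2.5,fy=2.5,interpolation=2) for x in (a,b)]))"
```

```text
t 5.7 tcp [ 0.5577 -0.0624  0.0316] toolx deg 98.93 tilt [-0.     0.001 -1.   ]
shift cm [11.49  0.18 -0.05] F [ 1.  -2.7  3.2] w 0.47 g 1.590188057598425
```

View pics/c2.png

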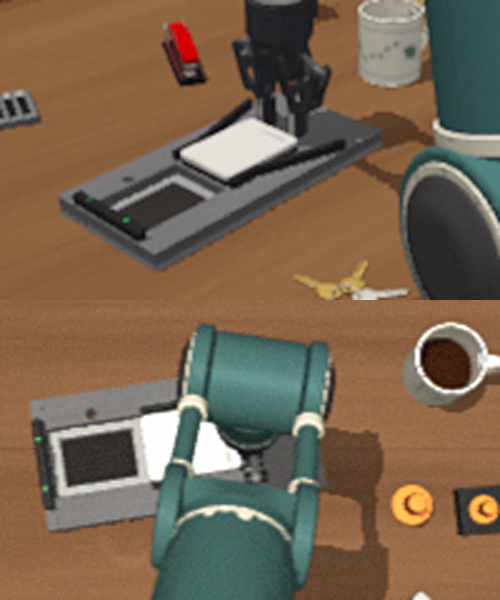

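The drive is entering the parallel fences square, with both fingers behind it (scene crop around (235,150)). I'll keep pushing.

Request:
{"fn": "move_arm", "kwargs": {
  "series": [4,1,0.02,0,0,0,0,4,1,0.02,0,0,0,0,4,1,0.02,0,0,0,0,4,1,0.02,0,0,0,0,4,1,0.02,0,0,0,0]
}}

```text
time: 6.42
tool_pos: [0.5503, -0.0126, 0.0312]
tcp_rot: [-2.041, -2.388, 0.0]
wrist_force: [1.1, -1.2, 0.6]
width: 0.471
grip_force: 0.4
```

Request:
{"fn": "move_arm", "kwargs": {
  "series": [4,0.8,0.02,0,0,0,0,4,0.8,0.02,0,0,0,0,4,0.8,0.02,0,0,0,0,4,0.8,0.02,0,0,0,0,4,0.8,0.02,0,0,0,0]
}}

```text
time: 7.05
tool_pos: [0.5456, 0.0268, 0.0315]
tcp_rot: [2.042, 2.387, 0.001]
wrist_force: [-0.5, -0.6, -0.7]
width: 0.465
grip_force: 0.1
```

```bash
python3 go.py 0.5416 0.0514 0.032
```

```text
t 7.05 tcp [0.5456 0.0268 0.0315] toolx deg 98.92 tilt [-0.  0. -1.]
shift cm [ 2.49 -0.01 -0.05] F [-0.5 -0.6 -0.7] w 0.465 g 0.08960774604929611
```

Request:
{"fn": "move_arm", "kwargs": {
  "series": [4,0.5,0,0,0,0,0,4,0.5,0,0,0,0,0,4,0.5,0,0,0,0,0,4,0.5,0,0,0,0,0,4,0.3,0,0,0,0,0]
}}

```text
time: 7.68
tool_pos: [0.5417, 0.0493, 0.0312]
tcp_rot: [-2.042, -2.388, 0.0]
wrist_force: [0.1, -0.8, -0.1]
width: 0.471
grip_force: 0.3
```

```bash
python3 go.py 0.5416 0.0514 0.032;  python3 -c "
from h import *
cv2.imwrite('pics/scene3.png',read_camera('scene')[:,:,::-1]);cv2.imwrite('pics/top3.png',read_camera('top')[:,:,::-1])
a=cv2.imread('pics/scene3.png')[130:250,140:340];b=cv2.imread('pics/top3.png')[120:240,170:370]
cv2.imwrite('pics/c3.png',np.vstack([cv2.resize(x,None,fx=2.5,fy=2.5,interpolation=2) for x in (a,b)]))"
```

```text
t 7.67 tcp [0.5417 0.0493 0.0312] toolx deg 98.94 tilt [ 0. -0. -1.]
shift cm [ 0.21  0.02 -0.08] F [ 0.1 -0.8 -0.1] w 0.471 g 0.28683082724455744
```

View pics/c3.png

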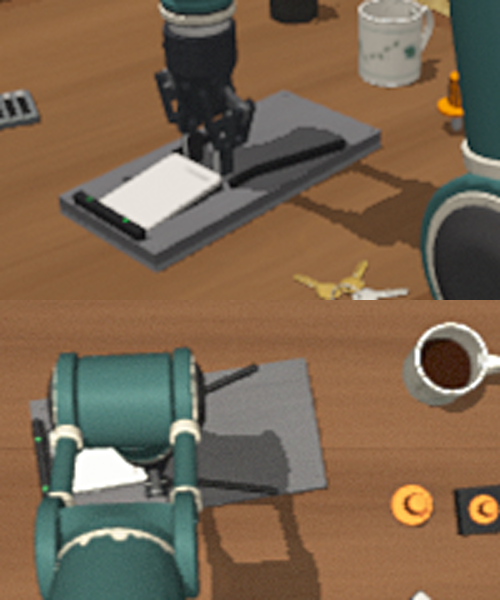

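The drive's front is at the end stop, with its rear still at the fingers. I'll nudge it the last few mm and watch the force.

Request:
{"fn": "move_arm", "kwargs": {
  "series": [4,0.1,0,0,0,0,0,4,0.1,0,0,0,0,0,4,0.1,0,0,0,0,0,4,0,0,0,0,0,0]
}}

```text
time: 8.28
tool_pos: [0.5413, 0.0521, 0.0313]
tcp_rot: [-2.042, -2.388, -0.0]
wrist_force: [0.5, -0.2, -0.4]
width: 0.463
grip_force: 0.0
```

Request:
{"fn": "move_arm", "kwargs": {
  "series": [4,0.1,0,0,0,0,0,4,0.1,0,0,0,0,0,4,0,0,0,0,0,0]
}}

```text
time: 8.65
tool_pos: [0.541, 0.0541, 0.0313]
tcp_rot: [-2.042, -2.388, -0.0]
wrist_force: [-0.6, -0.2, 0.1]
width: 0.467
grip_force: 0.0
```

```bash
python3 go.py 0.5416 0.0514 0.032
```

```text
t 8.65 tcp [0.541  0.0541 0.0313] toolx deg 98.94 tilt [ 0.  0. -1.]
shift cm [-0.27  0.02 -0.07] F [-0.6 -0.2  0.1] w 0.467 g 0.0
```

Request:
{"fn": "move_arm", "kwargs": {
  "series": [4,-0.3,0,-2,0,0,0,5,0,0,-5,0,0,0,5,0,0,-5,0,0,0,5,-5.4,-1.9,0,0,0,0,5,-5.4,-1.9,0,0,0,0]
}}

```text
time: 9.28
tool_pos: [0.5214, -0.0624, 0.1528]
tcp_rot: [2.037, 2.388, 0.002]
wrist_force: [-0.4, -0.4, -0.5]
width: 0.584
grip_force: 0.0
```

Request:
{"fn": "move_arm", "kwargs": {
  "series": [5,-5.4,-1.9,0,0,0,0,5,-5.4,-1.9,0,0,0,0,5,-5.4,-1.9,0,0,0,0,5,-5.4,-1.9,0,0,0,0,5,-5.4,-1.9,0,0,0,0]
}}

```text
time: 9.9
tool_pos: [0.4682, -0.3449, 0.1514]
tcp_rot: [2.042, 2.387, 0.0]
wrist_force: [1.2, 0.5, 1.1]
width: 0.589
grip_force: 0.0
```

```bash
python3 go.py 0.4666 -0.3445 0.09;  python3 -c "
from h import *
cv2.imwrite('pics/scene4.png',read_camera('scene')[:,:,::-1]);cv2.imwrite('pics/top4.png',read_camera('top')[:,:,::-1])
a=cv2.imread('pics/scene4.png')[160:240,150:310];b=cv2.imread('pics/top4.png')[120:220,170:410]
a=cv2.resize(a,(520,260),interpolation=2);b=cv2.resize(b,(768,320),interpolation=2)
o=np.zeros((580,768,3),np.uint8);o[:260,:520]=a;o[260:]=b
cv2.imwrite('pics/c4.png',o)"
```

```text
t 9.9 tcp [ 0.4682 -0.3449  0.1514] toolx deg 98.92 tilt [-0.  0. -1.]
shift cm [ 0.07 -0.16  6.14] F [1.2 0.5 1.1] w 0.589 g 0.0
```

View pics/c4.png

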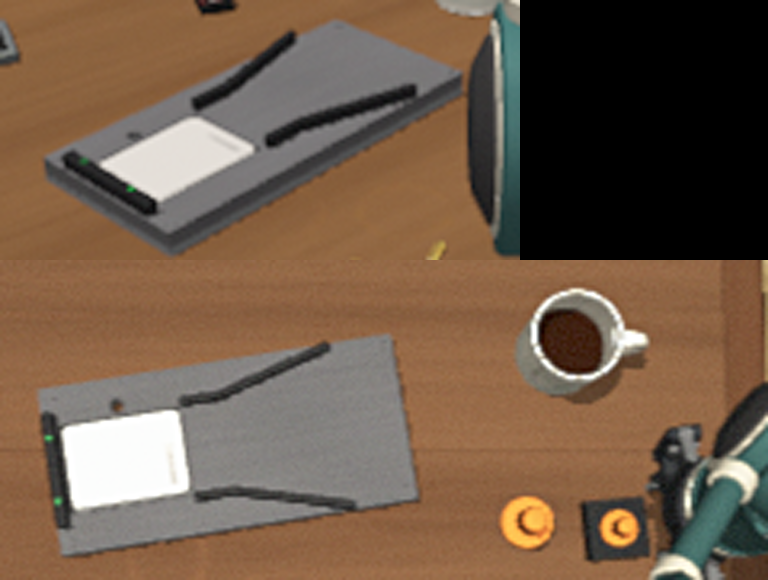

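The drive lies flush in the pocket. The hole shows at top crop (117,405), and the stand and pin are clear at (620,527). Now I'll measure the drive, dock, hole and pin again from this clean view, using both cameras.

```bash
cat > m2.py <<'E'
from h import *
exec(open("meas.py").read().split("# dock")[0].split("import *")[1].replace("top0","top4"))
a=up(172,312,138,218);sat=a.max(2)-a.min(2)
m=cv2.morphologyEx((sat<28).astype(np.uint8),cv2.MORPH_CLOSE,np.ones((25,25)));m=cv2.morphologyEx(m,cv2.MORPH_OPEN,np.ones((41,41)))
r=rect(m,172,138,.0225);print("dock",r)
al=np.radians(r[2]);u=np.array([-np.sin(al),np.cos(al)]);v=np.array([-np.cos(al),-np.sin(al)])
print("pocket,hole from dock",np.array(r[0])+97.5*u,np.array(r[0])+97.5*u-52.5*v)
r=rect(cv2.morphologyEx((a.min(2)>170).astype(np.uint8),cv2.MORPH_OPEN,np.ones((9,9))),172,138,.0225);print("drive",r)
def hole(n,x,y,k=6):
    global im; im=cv2.imread(f"pics/{n}4.png").astype(int)
    g=up(x-k,x+k+1,y-k,y+k+1).sum(2).astype(np.float32);bg=np.median(g)
    w=np.clip(bg*.85-g,0,None); c=big(w>0.25*w.max()) if 0 else None
    lab=cv2.connectedComponents((w>0).astype(np.uint8))[1];q=lab[S*k:S*k+S,S*k:S*k+S];l=np.bincount(q[q>0]).argmax();w=w*(lab==l)
    ys,xs=np.mgrid[:g.shape[0],:g.shape[1]];p=px([(w*xs).sum()/w.sum(),(w*ys).sum()/w.sum()],x-k,y-k)
    print("hole",n,p,(lab==l).sum()/S**2,ray(n,p,.0225)[0].round(4))
hole("top",206,165,4)
hole("scene",150+int(134/3.25),160+int(135/3.25),3)
im=cv2.imread("pics/top4.png").astype(int);b=up(310,410,185,215)
for t in(60,80,100):
  o=(b[:,:,2]>170)&(b[:,:,2]-b[:,:,0]>t)
  for k in cv2.findContours(o.astype(np.uint8),0,1)[0]:
    if cv2.contourArea(k)>2000:
        (cx,cy),r=cv2.minEnclosingCircle(k);M=cv2.moments(k);p=px([cx,cy],310,185);e=cv2.fitEllipse(k);print("pin",p,r/S,ray("top",p,.028)[0].round(4),ray("top",px(e[0],310,185),.028)[0].round(4))
E
python3 m2.py
```

```text
dock ((545.9595947265625, 22.265594482421875), (163.31387329101562, 341.5159606933594), 9.149595260620117)
pocket,hole from dock [530.45585512 118.52505666] [582.28787322 126.87322414]
drive ((532.23583984375, 118.55156707763672), (81.16473388671875, 113.65794372558594), 9.359344482421875)
hole top [[205.94470296 165.16140554]] 19.609375 [0.5829 0.1279 0.0225]
hole scene [[190.85360427 201.39592103]] 10.921875 [0.5824 0.1282 0.0225]
pin [[363.0625 203.3125]] 6.002615928649902 [ 0.467  -0.3446  0.028 ] [ 0.4671 -0.3445  0.028 ]
pin [[334.31366539 201.27833939]] 8.69487476348877 [ 0.473  -0.2587  0.028 ] [ 0.4727 -0.2585  0.028 ]
pin [[363.0625 203.3125]] 6.002615928649902 [ 0.467  -0.3446  0.028 ] [ 0.4671 -0.3445  0.028 ]
pin [[334.31366539 201.27833939]] 8.69487476348877 [ 0.473  -0.2587  0.028 ] [ 0.4727 -0.2585  0.028 ]
pin [[363.0625 203.3125]] 6.002615928649902 [ 0.467  -0.3446  0.028 ] [ 0.4671 -0.3445  0.028 ]
pin [[334.31366539 201.27833939]] 8.69487476348877 [ 0.473  -0.2587  0.028 ] [ 0.4727 -0.2585  0.028 ]
```

Request:
{"fn": "move_arm", "kwargs": {
  "series": [5,0.06,-0.12,4,0,0,0,5,0,0,4,0,0,0,5,0,0,2,0,0,0,5,0,0,1.1,0,0,0,5,0,0,0,0,0,0]
}}

```text
time: 10.62
tool_pos: [0.4677, -0.3424, 0.0402]
tcp_rot: [-2.041, -2.388, -0.0]
wrist_force: [0.1, 0.3, 1.2]
width: 0.587
grip_force: 0.0
```

```bash
python3 go.py 0.467 -0.3446 0.04
```

```text
t 10.62 tcp [ 0.4677 -0.3424  0.0402] toolx deg 98.95 tilt [ 0. -0. -1.]
shift cm [-0.21 -0.1   0.02] F [0.1 0.3 1.2] w 0.587 g 0.0
```

Request:
{"fn": "move_arm", "kwargs": {
  "series": [5,-0.2,-0.1,0,0,0,0,5,0,0,0,0,0,0,0.8,0,0,0,0,0,0,0.8,0,0,0,0,0,0,0.8,0,0,0,0,0,0],
  "grip_force": 40
}}

```text
time: 11.25
tool_pos: [0.4671, -0.345, 0.0408]
tcp_rot: [2.041, 2.387, -0.0]
wrist_force: [-0.1, 0.3, 3.8]
width: 0.17
grip_force: 38.9
```

Request:
{"fn": "move_arm", "kwargs": {
  "series": [0.8,0,0,0,0,0,0,0.8,0,0,0,0,0,0,0.8,0,0,0,0,0,0]
}}

```text
time: 11.62
tool_pos: [0.4671, -0.345, 0.0408]
tcp_rot: [2.041, 2.387, -0.0]
wrist_force: [-0.4, 1.2, 5.3]
width: 0.173
grip_force: 39.1
```

```bash
python3 go.py 0.467 -0.3446 0.04
```

```text
t 11.62 tcp [ 0.4671 -0.345   0.0408] toolx deg 98.93 tilt [-0.001  0.    -1.   ]
shift cm [ 0.04 -0.01  0.08] F [-0.4  1.2  5.3] w 0.173 g 39.09748077392578
```

Request:
{"fn": "move_arm", "kwargs": {
  "series": [0.8,0,0,-1,0,0,0,0.8,0,0,-1,0,0,0,0.8,0,0,-4,0,0,0,0.8,0,0,-4,0,0,0,0.8,0,0,0,0,0,0]
}}

```text
time: 12.25
tool_pos: [0.4694, -0.3468, 0.1452]
tcp_rot: [2.036, 2.381, 0.0]
wrist_force: [-0.0, 0.3, -0.5]
width: 0.17
grip_force: 39.1
```

```bash
python3 go.py 0.5827 0.1273 0.075;  python3 -c "
from h import *
cv2.imwrite('pics/scene5.png',read_camera('scene')[:,:,::-1]);cv2.imwrite('pics/top5.png',read_camera('top')[:,:,::-1])"
```

```text
t 12.25 tcp [ 0.4694 -0.3468  0.1452] toolx deg 98.93 tilt [-0.007  0.006 -1.   ]
shift cm [45.12 18.51  6.84] F [-0.   0.3 -0.5] w 0.17 g 39.05028462409973
```

Request:
{"fn": "move_arm", "kwargs": {
  "series": [0.8,5,2.05,0,0,0,0,0.8,5,2.05,0,0,0,0,0.8,5,2.05,0,0,0,0,0.8,5,2.05,0,0,0,0,0.8,5,2.05,0,0,0,0]
}}

```text
time: 12.98
tool_pos: [0.5279, -0.0799, 0.1383]
tcp_rot: [-2.04, -2.385, 0.003]
wrist_force: [-0.2, -0.4, -0.9]
width: 0.164
grip_force: 39.1
```

Request:
{"fn": "move_arm", "kwargs": {
  "series": [0.8,5,2.05,0,0,0,0,0.8,5,2.05,0,0,0,0,0.8,5,2.05,0,0,0,0,0.8,4.5,2,0,0,0,0,0.8,0,0,0,0,0,0]
}}

```text
time: 13.6
tool_pos: [0.5787, 0.1263, 0.1383]
tcp_rot: [-2.035, -2.39, 0.003]
wrist_force: [-1.0, -0.8, -0.4]
width: 0.168
grip_force: 39.1
```

Request:
{"fn": "move_arm", "kwargs": {
  "series": [0.8,0,0,4,0,0,0,0.8,0,0,2,0,0,0,0.8,0,0,0,0,0,0,0.8,0,0,0,0,0,0]
}}

```text
time: 14.1
tool_pos: [0.5799, 0.1228, 0.0808]
tcp_rot: [2.042, 2.387, 0.001]
wrist_force: [0.7, -0.4, -0.2]
width: 0.172
grip_force: 39.2
```

```bash
python3 go.py 0.5827 0.1273 0.075;  python3 -c "
from h import *
cv2.imwrite('pics/scene6.png',read_camera('scene')[:,:,::-1]);cv2.imwrite('pics/top6.png',read_camera('top')[:,:,::-1])
a=cv2.imread('pics/scene6.png')[130:230,140:240];b=cv2.imread('pics/top6.png')[110:210,150:300]
a=cv2.resize(a,(400,400),interpolation=2);b=cv2.resize(b,(390,260),interpolation=2)
o=np.zeros((400,790,3),np.uint8);o[:,:400]=a;o[:260,400:]=b
cv2.imwrite('pics/c6.png',o)"
```

```text
t 14.1 tcp [0.5799 0.1228 0.0808] toolx deg 98.89 tilt [-0.     0.001 -1.   ]
shift cm [0.4  0.34 0.58] F [ 0.7 -0.4 -0.2] w 0.172 g 39.151405692100525
```

View pics/c6.png

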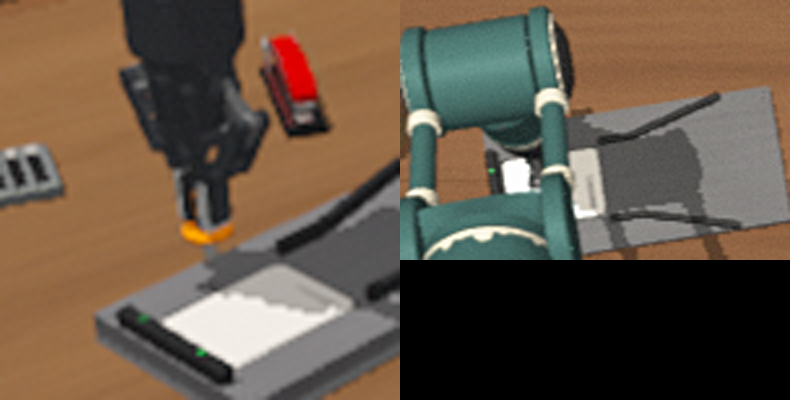

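The pin hangs upright with its plate at scene crop (207,232). I'll check its offset from the TCP with the scene camera, then correct it.

Request:
{"fn": "move_arm", "kwargs": {
  "series": [0.8,0.4,0.34,0.5,0,0,0,0.8,0,0,0.5,0,0,0,0.8,0,0,0,0,0,0,0.8,0,0,0,0,0,0]
}}

```text
time: 14.7
tool_pos: [0.5821, 0.1279, 0.0702]
tcp_rot: [-2.041, -2.388, 0.0]
wrist_force: [0.5, -0.2, -0.3]
width: 0.169
grip_force: 39.2
```

```bash
cat > m3.py <<'E'
from h import *
im=read_camera("scene");cv2.imwrite("pics/scene7.png",im[:,:,::-1])
p,R=tool()
x0,y0,S=165,165,8
a=cv2.resize(im[y0:y0+50,x0:x0+60],None,fx=S,fy=S,interpolation=cv2.INTER_CUBIC).astype(int)
o=cv2.morphologyEx(((a[:,:,0]>140)&(a[:,:,0]-a[:,:,2]>100)).astype(np.uint8),cv2.MORPH_OPEN,np.ones((9,9)))
k=big(o);q=(k[:,0]+.5)/S-.5+[x0,y0]
lo,hi=q.min(0),q.max(0);print("bbox",lo,hi)
# expected plate outline bbox centre for pin at TCP xy
c=calibration("scene");t=np.linspace(0,2*np.pi,72)
pr=lambda P:cv2.projectPoints(np.array(P,float),np.array(c["rvec"],float),np.array(c["tvec"],float),np.array(c["camera_matrix"]),None)[0][:,0]
for zt in(-.0358,):
  P=np.array([[p[0]+.017*np.cos(f),p[1]+.017*np.sin(f),p[2]+zt+z] for z in(.019,.023) for f in t]);w=pr(P);print("expected",w.min(0),w.max(0))
E
python3 m3.py; python3 go.py 0.5827 0.1273 0.064
```

```text
bbox [182.9375 188.8125] [196.5625 194.6875]
expected [183.34623651 187.09355776] [196.28991196 194.68127592]
t 14.75 tcp [0.5822 0.1279 0.0703] toolx deg 98.94 tilt [-0. -0. -1.]
shift cm [-0.07  0.04  0.63] F [-0.   0.9 -1.3] w 0.168 g 39.151493310928345
```

Request:
{"fn": "move_arm", "kwargs": {
  "series": [0.8,-0.03,0.03,0.5,0,0,0,0.8,0,0,0.5,0,0,0,0.8,0,0,0.3,0,0,0,0.8,0,0,0.3,0,0,0,0.8,0,0,0,0,0,0]
}}

```text
time: 15.38
tool_pos: [0.5823, 0.1276, 0.0539]
tcp_rot: [-2.041, -2.387, 0.001]
wrist_force: [-1.2, 0.2, -0.6]
width: 0.171
grip_force: 39.2
```

```bash
python3 go.py 0.5825 0.1276 0.0393
```

```text
t 15.38 tcp [0.5823 0.1276 0.0539] toolx deg 98.93 tilt [-0.    -0.001 -1.   ]
shift cm [0.   0.02 1.46] F [-1.2  0.2 -0.6] w 0.171 g 39.15113925933838
```

Request:
{"fn": "move_arm", "kwargs": {
  "series": [0.8,0,0,0.4,0,0,0,0.8,0,0,0.4,0,0,0,0.8,0,0,0.4,0,0,0,0.8,0,0,0.2,0,0,0,0.8,0,0,0,0,0,0]
}}

```text
time: 16.0
tool_pos: [0.5824, 0.1276, 0.04]
tcp_rot: [-2.041, -2.388, 0.001]
wrist_force: [0.6, -0.8, -0.0]
width: 0.175
grip_force: 39.2
```

```bash
python3 go.py 0.5825 0.1276 0.0393
```

```text
t 16.0 tcp [0.5824 0.1276 0.04  ] toolx deg 98.94 tilt [-0. -0. -1.]
shift cm [-0.    0.01  0.07] F [ 0.6 -0.8 -0. ] w 0.175 g 39.15164887905121
```

Tip at about 4 mm above the desk. I'll seat it gently, release, and rise.

Request:
{"fn": "move_arm", "kwargs": {
  "series": [0.8,0,0,0.06,0,0,0,0.8,0,0,0,0,0,0,3,0,0,0,0,0,0,4,0,0,0,0,0,0,5,0,0,0,0,0,0]
}}

```text
time: 16.62
tool_pos: [0.5827, 0.1276, 0.0398]
tcp_rot: [2.042, 2.388, 0.0]
wrist_force: [-0.2, -0.0, -1.0]
width: 0.586
grip_force: 0.0
```

Request:
{"fn": "move_arm", "kwargs": {
  "series": [5,0,0,0,0,0,0,5,0,0,-1,0,0,0,5,0,0,-4,0,0,0,5,0,0,-5,0,0,0,5,-5,-2,0,0,0,0]
}}

```text
time: 17.25
tool_pos: [0.5759, 0.0773, 0.1466]
tcp_rot: [2.031, 2.386, 0.015]
wrist_force: [1.0, -0.3, -0.9]
width: 0.582
grip_force: 0.0
```

Request:
{"fn": "move_arm", "kwargs": {
  "series": [5,-5,-2,0,0,0,0,5,-5,-2,0,0,0,0,5,-5,-2,0,0,0,0,5,-5,-2,0,0,0,0,5,-5,-2,0,0,0,0]
}}

```text
time: 17.88
tool_pos: [0.5104, -0.1891, 0.1408]
tcp_rot: [2.041, 2.387, 0.001]
wrist_force: [0.2, 0.6, 0.6]
width: 0.588
grip_force: 0.0
```

```bash
python3 go.py 0.5825 0.1276 0.0393;python3 -c "
from h import *
cv2.imwrite('pics/scene8.png',read_camera('scene')[:,:,::-1]);cv2.imwrite('pics/top8.png',read_camera('top')[:,:,::-1])
a=cv2.imread('pics/scene8.png')[160:240,150:270];b=cv2.imread('pics/top8.png')[130:230,170:410]
a=cv2.resize(a,(390,260),interpolation=2);b=cv2.resize(b,(768,320),interpolation=2)
o=np.zeros((580,768,3),np.uint8);o[:260,:390]=a;o[260:]=b
cv2.imwrite('pics/c8.png',o)"
```

```text
t 17.88 tcp [ 0.5104 -0.1891  0.1408] toolx deg 98.94 tilt [-0.001  0.001 -1.   ]
shift cm [30.18 12.03 10.14] F [0.2 0.6 0.6] w 0.588 g 0.0
```

View pics/c8.png

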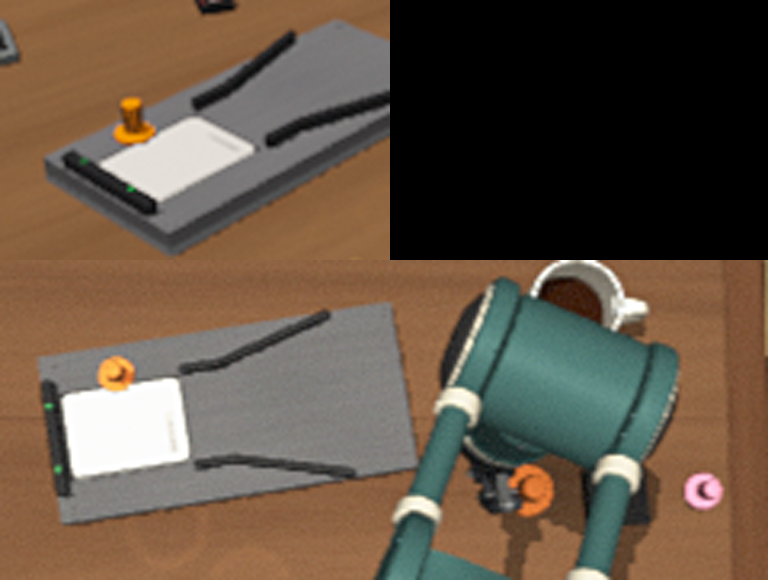

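The pin stands upright with its plate on the deck, covering the drive's edge (scene crop (133,130)). One numeric check of the seating, then I'll hand in.

```bash
sed -e 's/^p,R=tool()/p=np.array([.5825,.1276,.0225-.019+.0358])/' m3.py > m4.py; python3 m4.py
```

```text
bbox [184.6875 197.3125] [197.0625 203.8125]
expected [184.54851637 196.86991405] [197.32126351 204.58779106]
```

```bash
for t in 110 90; do sed -e "s/>140/>$t/;s/>100)/>60)/" m4.py > m5.py; python3 m5.py|head -1; done; python3 -c "
import cv2;print(cv2.imread('pics/scene7.png')[198:208,188:194,::-1].tolist())" | head -c 1500
```

```text
bbox [164.5625 164.5625] [224.4375 206.1875]
bbox [164.5625 164.5625] [224.4375 206.1875]
[[[132, 75, 21], [95, 52, 18], [127, 67, 10], [126, 65, 9], [103, 55, 18], [116, 60, 10]], [[155, 86, 1], [98, 52, 15], [119, 62, 11], [110, 58, 13], [119, 60, 8], [131, 66, 0]], [[193, 114, 0], [143, 77, 8], [136, 71, 4], [110, 56, 11], [128, 66, 6], [161, 83, 0]], [[235, 150, 0], [214, 130, 0], [209, 125, 0], [203, 121, 0], [208, 125, 0], [216, 130, 0]], [[246, 158, 0], [247, 160, 0], [247, 160, 0], [248, 161, 0], [247, 159, 0], [242, 155, 0]], [[223, 133, 0], [225, 136, 0], [222, 133, 0], [219, 130, 0], [217, 126, 0], [205, 120, 7]], [[136, 88, 74], [140, 73, 37], [144, 93, 71], [175, 152, 147], [193, 179, 178], [194, 181, 179]], [[127, 125, 126], [165, 161, 159], [192, 188, 184], [218, 214, 210], [232, 229, 225], [231, 228, 224]], [[198, 194, 189], [221, 217, 211], [233, 228, 222], [230, 225, 219], [229, 224, 219], [229, 224, 218]], [[233, 227, 221], [230, 226, 219], [229, 224, 217], [228, 222, 217], [228, 223, 217], [227, 222, 216]]]
```

```bash
python3 -c "
from workcell import *
print(finish_job())"
```

```text
the job is handed in; nothing more can be done
None
```

I handed the job in at about 18 s of the 67 s. In the last pictures the drive lies flush in the pocket and the smaller orange pin stands upright in the hole, its head over the drive's edge; the hand-in gave no verdict.

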